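# Seasonings back from the draining tray, in order

### The job

Move the pepper mill, the jar, the larger square tub and the tin from the steel draining tray to the dark wooden tray, one to a bay, keeping the same left-to-right order in which they stand now, and stack the small square tub on the larger one with its four feet seated in the corner recesses of the lid. Keep all of them upright, and leave the bowl and the bench scraper where they are.

Things in the scene. Friction and masses are not known exactly. Their poses are not given: they have to be found in the camera images.
- mill_mid (a point): Pepper mill of turned brown wood with a small steel knob, 130 mm high, 54 mm across the foot, round. The point is on its axis, half-way up (65 mm above its foot); z up the axis. Its waist is only 40 mm; grip it by the straight cylindrical head, 50 mm across, which runs from 12 to 47 mm above this point.
- jar_mid (a point): Round white stoneware jar with a flat steel lid, 86 mm high, 56 mm across. The point is on its axis, half-way up (43 mm above its foot); z up the axis.
- tub_mid (a point): Larger square tub in the steel tray: white plastic, grey lid, 58 mm square along its x and y, 70 mm high. Four round feet (10 mm, tapered, 4.5 mm high) at +/-17.5 mm in x and y; in the lid four square recesses (17 mm wide, 4 mm deep) at the same places. The point is its centre, 35 mm above the feet. A quarter turn makes no difference.
- tin_mid (a point): Flat rectangular metal tin with a dark lid, 36 mm (its x) by 56 mm (its y), 90 mm high. The point is at its centre, 45 mm above its foot.
- small_tub_mid (a point): Small square tub, same plan (58 mm square), feet and lid as the larger one but only 46 mm high; stands by itself on the maple board. The point is its centre, 23 mm above the feet. Seated on the larger tub, it is 54 mm above that tub's point. A quarter turn makes no difference.
- steel_tray: Steel draining tray with wire partitions, holding the four things at the start, one to a bay. 88 mm (x) by 328 mm (y), fixed, its y axis within 7 degrees of world y, roughly in line with the other tray. Bays 72 mm square inside in a row along its y, at y = -120, -40, 40, 120 mm, x = 0; floor 10 mm above the board, partitions 14 mm above the floor. Origin: centre of the underside.
- wood_tray: Dark wooden tray, empty at the start: the destination. 88 mm (x) by 328 mm (y), fixed, its y axis within 7 degrees of world y, roughly in line with the other tray. Bays 72 mm square inside in a row along its y, at y = -120, -40, 40, 120 mm, x = 0; floor 10 mm above the board, partitions 14 mm above the floor. Origin: centre of the underside.
- bowl: Bystander: blue ceramic prep bowl, 116 mm across, 50 mm high, on the maple board, not to be moved. Origin: centre of the underside. (The board's top is at z = -0.045 m; the white counter on the robot's side is at z = 0 and ends at x = 0.34 m.)
- scraper: Bystander: bench scraper lying flat on the board, steel blade and black handle, 100 by 142 mm, 18 mm high. Origin: centre of the underside. Not to be moved.
Mind the look-alikes: they are no part of the job. Leave any orange look-alike of the part that bears small_tub_mid alone.

How it is judged:
At the end, for the whole second after the job is handed in: Mill, jar, larger tub and tin stand upright (3 degrees) on bay floors of the wooden tray (4 mm), in their starting left-to-right order (each carried 335 to 475 mm, so to the like bay); the small tub is centred on the larger (7 mm), feet down in its recesses (2 mm); all at rest (x of mill_mid in the frame of wood_tray between -0.025 and 0.025 m and y of mill_mid in the frame of wood_tray between -0.15 and 0.15 m and z of mill_mid in the frame of wood_tray between 0.071 and 0.079 m and angle between each of mill_mid, jar_mid, tub_mid, tin_mid's own z axis and vertical below 0.06 rad and distance of mill_mid from where it was at the start of the episode between 0.335 and 0.475 m and x of jar_mid in the frame of wood_tray between -0.025 and 0.025 m and y of jar_mid in the frame of wood_tray between -0.15 and 0.15 m and z of jar_mid in the frame of wood_tray between 0.049 and 0.057 m and distance of jar_mid from where it was at the start of the episode between 0.335 and 0.475 m and x of tub_mid in the frame of wood_tray between -0.025 and 0.025 m and y of tub_mid in the frame of wood_tray between -0.15 and 0.15 m and z of tub_mid in the frame of wood_tray between 0.041 and 0.049 m and distance of tub_mid from where it was at the start of the episode between 0.335 and 0.475 m and x of tin_mid in the frame of wood_tray between -0.025 and 0.025 m and y of tin_mid in the frame of wood_tray between -0.15 and 0.15 m and z of tin_mid in the frame of wood_tray between 0.051 and 0.059 m and distance of tin_mid from where it was at the start of the episode between 0.335 and 0.475 m and horizontal distance between small_tub_mid and tub_mid below 0.007 m and angle between small_tub_mid's own z axis and vertical below 0.05 rad and z of small_tub_mid in the frame of tub_mid between 0.052 and 0.056 m and linear speed of each of mill, jar, tub, tin, small_tub below 0.02 m/s); the robot touches nothing.
It fails at once if one of the five containers is tipped by more than about 35 degrees (angle between any of mill_mid, jar_mid, tub_mid, tin_mid, small_tub_mid's own z axis and vertical above 0.6 rad).
It fails at once if the bowl or the scraper is moved by more than 25 mm (distance of any of bowl, scraper from where it was at the start of the episode above 0.025 m).
It also fails if it takes over 120 s, if anything falls off the work surface, if the arm or the gripper's body presses on something with over 40 N, if the wrist force passes 120 N, or if a joint passes its speed limit or range.

### The arm

A 7-joint arm with a two-finger parallel gripper is mounted at the origin on the work surface. World frame = base frame: x ahead of the robot, y to its left, z up, the work surface at z = 0. Lengths are in m, angles in rad, forces in N, time in s.
With the tool pointing down it reaches from about 0.4 to 0.85 m from the base axis. Payload 10.4 kg.
Tool frame: the origin (TCP) lies at the very end of the fingers, on their centre line; the grasp point (between the pads) lies 19 mm behind it; y points along the fingers, x is the direction in which the jaws open and shut, and the axes are right-handed (so a half turn about y gives the same grasp; the last joint's range is limited). The gripper opens to 87 mm and grips with 3 to 60 N. Pads are 19 mm wide; open, the fingers measure 117 mm over their backs; the gripper's body (75 mm by 190 mm) begins 51 mm behind the grasp point.
Start: joints at [-1.32, 0.332, -0.065, 1.46, 0.022, 1.35, -0.088], TCP at [0.169, 0.602, 0.193] pointing down, gripper open.
Joint ranges: [-2.6, 2.6], [-0.5, 2.12], [-1.47, 1.34], [0.16, 2.42], [-1.27, 4.41], [0.06, 2.06], [-2.6, 2.6]. Speed limits (rad/s): [2.22, 2.22, 2.79, 2.79, 3.14, 3.14, 3.14].

### API

Orientations are given as a unit quaternion [x, y, z, w].
In Python, from bench import readout, vision, r gives the robot as it stands.
- The arm moves only by the tool arm_command, never from a script. Its argument "targets" is a list that holds one entry, the list of rows, each a list of 6 numbers: the shift along the tool's x, y, z in m, then the turn, a rotation vector about the tool's x, y, z in degrees. A call has 1 to 12 rows; each row shifts and turns the commanded pose from where the row before left it, along the tool's axes as they then stand; what a row does not reach is not made up. A row lasts 1/12 s, in which the tool goes at most 41.7 mm and 7.16 degrees, less where a joint would pass 70% of its speed; a pose out of reach is approached as far as the arm can. A call is refused whole if a number of a shift passes 0.0417 or a number of a turn 7.16, either way. A call with a gripper value outside its range is refused whole. "hand" is the opening, from 0 (shut) to 1 (fully open), set as the call begins (left out, the last holds). The fingers move at their own pace and stop on an object; "grip_force" is the grip in N (left out, the last holds). Time passes only in rows, so rows that do not move let the fingers close. It gives the time, the measured TCP pose, the force and the opening at its end, in the units of the state.
- readout.read_state(): the state, without advancing time (a new reading comes with each control period).
- vision.camera(name): name is "scene" or "side" or "wrist"; returns a dict with "pixels" (480x640x3 uint8, blue, green, red), "fovy" (degrees; the focal length in pixels is half the picture's height over the tangent of half this angle, whatever the lens; pixels are square), "cx", "cy" (the principal point, pixels), "R" (3x3) and "t" (3): a world point X has camera coordinates R X + t; the wrist camera has in their place "mount" (4x4, takes a point from camera to tool coordinates, whose origin is the TCP and whose axes are the tool frame's). Camera axes: x right, y down, z forward; pixel columns grow to the right and rows downward; lengths in m; the calibration is good to about 2 mm. The wrist camera is an equidistant fisheye: a pixel r from the principal point sees the ray r / f radians off the axis. A picture is of the moment at which its call begins: read the wrist's pose just before it. There is no depth.
- r.close_job(): hands the job in, once; it reports no verdict.
The state is a dict: "time": time; "joint_positions": joint angles; "joint_vel": joint speeds; "joint_torque": joint torques, N m; "ee_pos": TCP position; "eef_rot": TCP orientation; "ft_force": force on the tool from outside, world axes, zero at the start; "torque": the same for the moment, N m; "width": finger opening in m.
Only numpy, scipy, OpenCV 4.12 (cv2) and the standard library are available. Lean on these libraries where they do the work, as an engineer would, in place of code of your own. Each camera call takes 0.05 s, during which the arm holds its last target.

## Working session

There is one attempt and no reset: what is moved stays moved. The work goes in short steps, Python scripts to look and compute and a tool call to move; the robot and the scene stay as the last step left them, time stands still between calls to the robot, and variables do not carry over. Pictures are saved under pics/ and viewed, and the job is handed in when it is done.

Besides the shell and the picture viewer there is one more tool, called after ">>>" by a JSON object that holds its "fn" and its "kwargs", one argument or row to a line. arm_command: Moves the arm, as the interface text tells. Its arguments: {"type":"object","properties":{"targets":{"type":"array","items":{"type":"array","items":{"type":"array","items":{"type":"number"}}}},"hand":{"type":"number"},"grip_force":{"type":"number"}},"required":["targets"]}

```bash
ls; mkdir -p pics; cat > h.py <<'E'
import numpy as np, cv2
from bench import readout, vision, r
from scipy.spatial.transform import Rotation as Ro
def snap(n,out):
    s=readout.read_state(); c=vision.camera(n); cv2.imwrite(f'pics/{out}.png',c['pixels']); 
    import pickle; pickle.dump((s,c),open(f'pics/{out}.pkl','wb')); return s,c
def load(out):
    import pickle; return pickle.load(open(f'pics/{out}.pkl','rb'))
def ray(s,c,u,v):
    f=240/np.tan(np.radians(c['fovy'])/2); x=(u-c['cx']);y=(v-c['cy'])
    if 'mount' in c:
        rr=np.hypot(x,y); th=rr/f; d=np.array([x/rr*np.sin(th),y/rr*np.sin(th),np.cos(th)]) if rr>0 else np.array([0,0,1.])
        M=np.array(c['mount']); Rt=Ro.from_quat(s['eef_rot']).as_matrix()
        o=Rt@M[:3,3]+s['ee_pos']; return o,Rt@M[:3,:3]@d
    R=np.array(c['R']);t=np.array(c['t']); d=R.T@np.array([x/f,y/f,1.]); return -R.T@t,d/np.linalg.norm(d)
def plane(s,c,u,v,z):
    o,d=ray(s,c,u,v); return o+d*(z-o[2])/d[2]
def tri(rays):
    A=0;b=0
    for o,d in rays:
        P=np.eye(3)-np.outer(d,d); A=A+P; b=b+P@o
    p=np.linalg.solve(A,b); return p,[np.linalg.norm((np.eye(3)-np.outer(d,d))@(p-o)) for o,d in rays]
def proj(s,c,X):
    f=240/np.tan(np.radians(c['fovy'])/2); X=np.array(X)
    if 'mount' in c:
        M=np.array(c['mount']); Rt=Ro.from_quat(s['eef_rot']).as_matrix()
        p=M[:3,:3].T@(Rt.T@(X-s['ee_pos'])-M[:3,3]); th=np.arctan2(np.hypot(p[0],p[1]),p[2]); n=np.hypot(p[0],p[1])
        return c['cx']+f*th*p[0]/n, c['cy']+f*th*p[1]/n
    p=np.array(c['R'])@X+np.array(c['t']); return c['cx']+f*p[0]/p[2], c['cy']+f*p[1]/p[2]
E
python3 - <<'E'
from h import *
for n in ['scene','side','wrist']:
    s,c=snap(n,n+'0'); print(n,c['fovy'],c['cx'],c['cy'],c.get('mount'))
    if 'R' in c: print(-np.array(c['R']).T@c['t'], np.array(c['R'])[2])
print(s)
print(Ro.from_quat(s['eef_rot']).as_matrix().round(3))
E
```

```text
pics
scene 48.642655742642155 323.89933038103203 232.3546563309225 None
[0.84225905 0.55391533 1.01355392] [-0.29322543 -0.46470742 -0.83550336]
side 57.792528407190375 326.37882141722156 239.5008833238651 None
[ 0.15893196 -0.41390533  0.68518438] [ 0.38987735  0.48841511 -0.78067044]
wrist 65.70646984690485 322.1276123038615 237.54828557496347 [[ 9.99999830e-01 -4.99567947e-04  3.01907501e-04  5.17515038e-04]
 [-4.27907452e-04 -2.75626952e-01  9.61264584e-01 -1.93226608e-01]
 [-3.97003130e-04 -9.61264549e-01 -2.75627119e-01  7.70598666e-02]
 [ 0.00000000e+00  0.00000000e+00  0.00000000e+00  1.00000000e+00]]
{'time': 0.1, 'joint_positions': array([-1.31961764,  0.33278993, -0.06468684,  1.46081282,  0.0216164 ,
        1.34990619, -0.08847231]), 'joint_vel': array([ 0.00015344, -0.00111727,  0.00058108, -0.00284262, -0.00067159,
        0.00029187,  0.00049711]), 'joint_torque': array([ 9.36543329e-04, -6.24551439e+01,  2.42049055e-02, -3.90711236e+01,
       -6.15801662e-02,  3.67326324e-02,  5.65497055e-05]), 'ee_pos': array([0.16890119, 0.60136689, 0.19196645]), 'eef_rot': array([ 0.56382683,  0.42677455, -0.42742927, -0.56326459]), 'ft_force': array([-0.31958958, -0.08603357, -0.18911091]), 'torque': array([-0.01207817, -0.0018318 ,  0.02067064]), 'width': 0.08698186831986057}
[[ 0.27  -0.    -0.963]
 [ 0.963 -0.001  0.27 ]
 [-0.001 -1.    -0.   ]]
```

View pics/scene0.png

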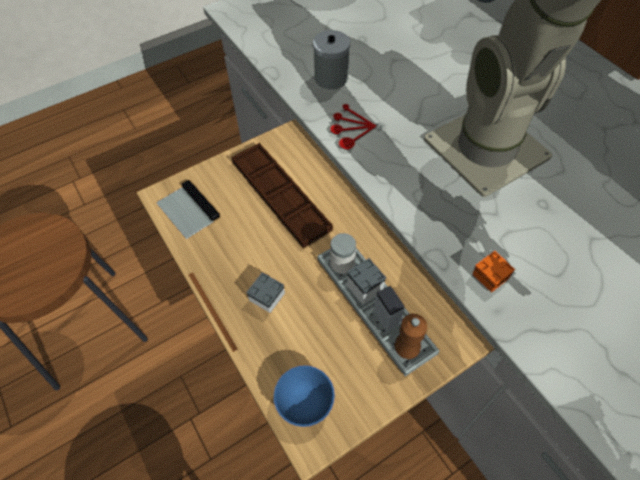

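View pics/side0.png

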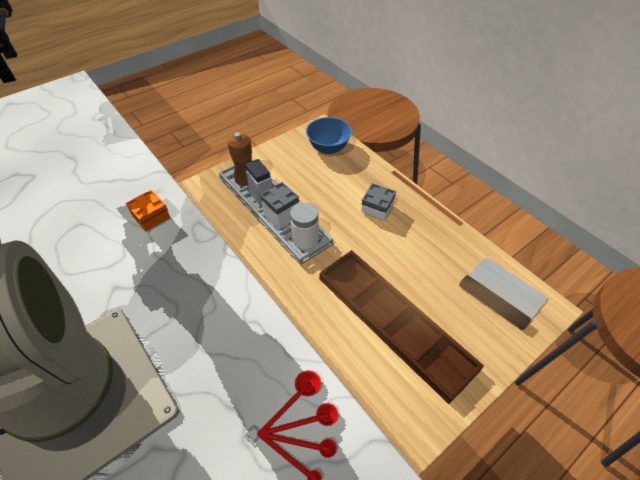

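View pics/wrist0.png

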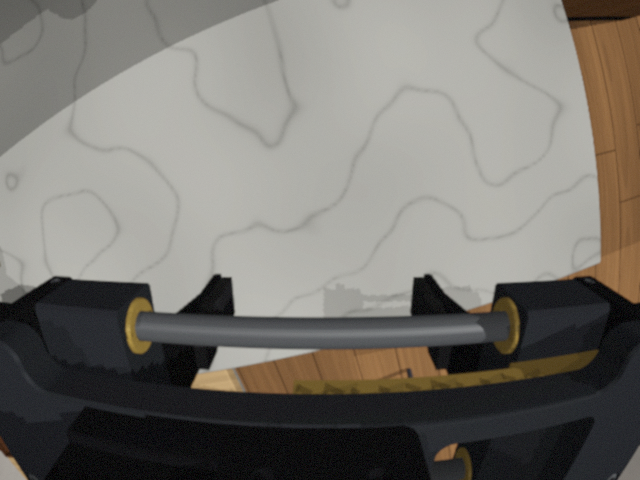

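```bash
python3 - <<'E'
import cv2
a=cv2.imread('pics/scene0.png'); b=cv2.imread('pics/side0.png')
def cr(im,x,y,w,h,k,n): cv2.imwrite(f'pics/{n}.png',cv2.resize(im[y:y+h,x:x+w],None,fx=k,fy=k,interpolation=cv2.INTER_CUBIC))
cr(a,300,220,150,160,5*.75,'c1'); cr(a,220,130,120,125,4.8,'c2'); cr(b,200,120,150,150,4,'c3'); cr(b,310,240,190,170,3.5,'c4')
E
```

```text
(no output)
```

View pics/c1.png

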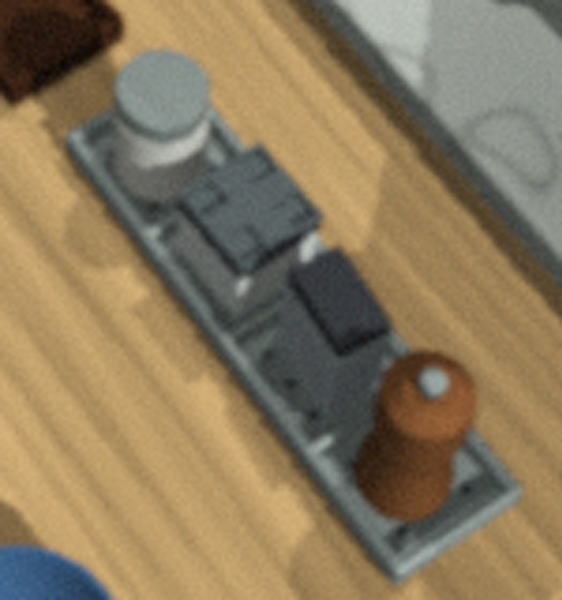

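View pics/c2.png

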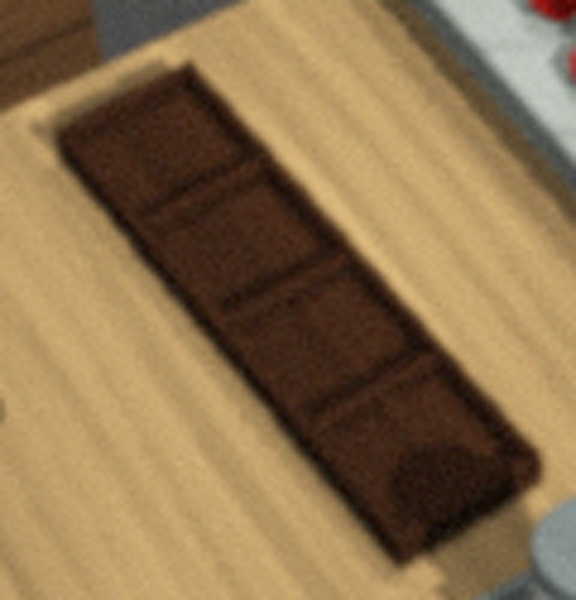

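View pics/c3.png

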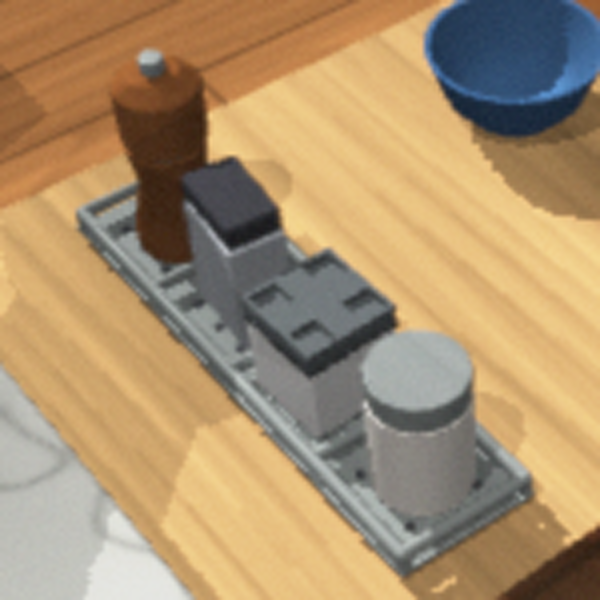

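View pics/c4.png

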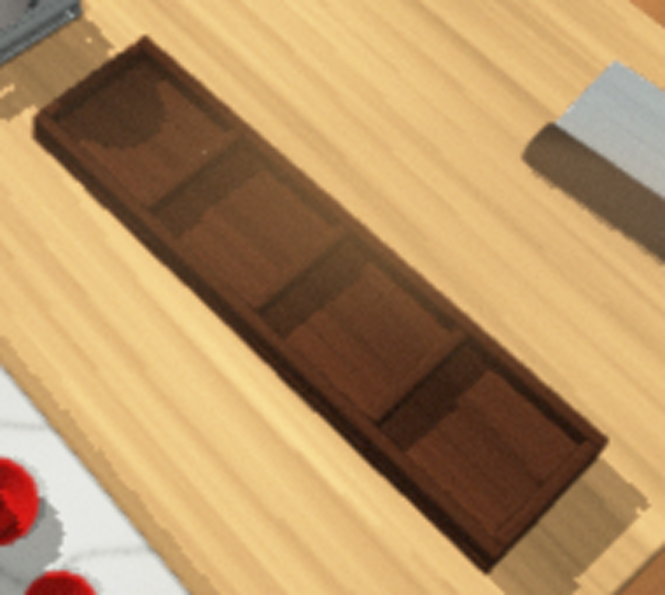

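The only two candidates for the small tub are both in these views. The grey/white one is at scene (265,292) and side (378,201), on the maple board, and fits the description. The orange one at scene (494,270) is on the counter and is the look-alike. In order of increasing y, the steel tray holds jar, tub, tin, mill (scene (342,250), (367,275), (390,301), (411,335)). I'll triangulate these next.

```bash
python3 - <<'E'
from h import *
import cv2
a=cv2.imread('pics/scene0.png'); b=cv2.imread('pics/side0.png')
def cr(im,x,y,w,h,k,n): return cv2.resize(im[y:y+h,x:x+w],None,fx=k,fy=k,interpolation=cv2.INTER_CUBIC)
cv2.imwrite('pics/c5.png',np.hstack([cr(a,240,265,50,60,7,''),cr(b,350,175,50,60,7,'')]))
s1,c1=load('scene0'); s2,c2=load('side0')
def sc(p,k,o): return [(p[0]+.5)/k-.5+o[0],(p[1]+.5)/k-.5+o[1]]
W={'A':((60,135),(605,440)),'B':((188,68),(490,560)),'C':((540,462),(38,115)),'D':((400,560),(145,40))}
for n,(p,q) in W.items():
    X,e=tri([ray(s1,c1,*sc(p,4.8,(220,130))),ray(s2,c2,*sc(q,3.5,(310,240)))]); print('wood',n,X.round(4),np.round(e,4))
S={'jar+x':((72,135),(528,482)),'jar':((162,92),(417,365)),
'tubA':((258,150),(248,300)),'tubB':((320,215),(248,300)),'tub c':((252,210),(320,307)),'tin c':((341,302),(233,201)),'knob':((433,378),(150,58))}
for n,(p,q) in S.items():
    X,e=tri([ray(s1,c1,*sc(p,3.75,(300,220))),ray(s2,c2,*sc(q,4,(200,120)))]); print(n,X.round(4),np.round(e,4))
zr=-.045+.024
print('steel corners at rim z')
for p in [(72,135),(398,570),(518,492)]: print(plane(s1,c1,*sc(p,3.75,(300,220)),zr).round(4))
for p in [(405,555),(528,482),(82,212)]: print(plane(s2,c2,*sc(p,4,(200,120)),zr).round(4))
print('tub lid'); 
for p in [(258,150),(320,215),(248,270),(182,205)]: print(plane(s1,c1,*sc(p,3.75,(300,220)),.035).round(4))
for p in [(328,253),(395,310),(313,360),(248,300)]: print(plane(s2,c2,*sc(p,4,(200,120)),.035).round(4))
print('tin lid')
for p in [(338,250),(388,325),(345,352),(293,283)]: print(plane(s1,c1,*sc(p,3.75,(300,220)),.055).round(4))
for p in [(235,160),(280,212),(233,243),(183,188)]: print(plane(s2,c2,*sc(p,4,(200,120)),.055).round(4))
print('bowl',plane(s1,c1,304,393,.005),'scraper',plane(s1,c1,190,207,-.04))
E
```

```text
wood A [ 0.5508 -0.3483 -0.0246] [0.001 0.001]
wood B [ 0.4668 -0.3536 -0.0281] [0.0014 0.0014]
wood C [ 0.4522 -0.0281 -0.0241] [0.0003 0.0003]
wood D [ 0.5374 -0.0214 -0.0308] [0.0002 0.0002]
jar+x [ 0.5216  0.0227 -0.0258] [0.0001 0.0001]
jar [0.4864 0.0666 0.0509] [0.0008 0.0008]
tubA [0.4534 0.1387 0.0596] [0.0156 0.0156]
tubB [0.4526 0.1724 0.0332] [0.0003 0.0003]
tub c [0.4811 0.1477 0.0298] [0.0001 0.0001]
tin c [0.4805 0.2267 0.0478] [0.0002 0.0002]
knob [0.484  0.3017 0.0949] [0.0011 0.0011]
steel corners at rim z
[ 0.5232  0.0251 -0.021 ]
[ 0.5238  0.3455 -0.021 ]
[ 0.443   0.3469 -0.021 ]
[ 0.4412  0.0215 -0.021 ]
[ 0.5191  0.0199 -0.021 ]
[ 0.4399  0.3429 -0.021 ]
tub lid
[0.4575 0.1202 0.035 ]
[0.4531 0.1732 0.035 ]
[0.5064 0.179  0.035 ]
[0.5137 0.1258 0.035 ]
[0.5048 0.1736 0.035 ]
[0.508  0.1172 0.035 ]
[0.4546 0.1145 0.035 ]
[0.452  0.1705 0.035 ]
tin lid
[0.4657 0.2035 0.055 ]
[0.4704 0.2535 0.055 ]
[0.4987 0.2535 0.055 ]
[0.4977 0.2062 0.055 ]
[0.4956 0.2464 0.055 ]
[0.4919 0.1968 0.055 ]
[0.4595 0.1922 0.055 ]
[0.4615 0.2445 0.055 ]
bowl [0.7185843  0.27793915 0.005     ] scraper [ 0.70679826 -0.27566508 -0.04      ]
```

View pics/c5.png

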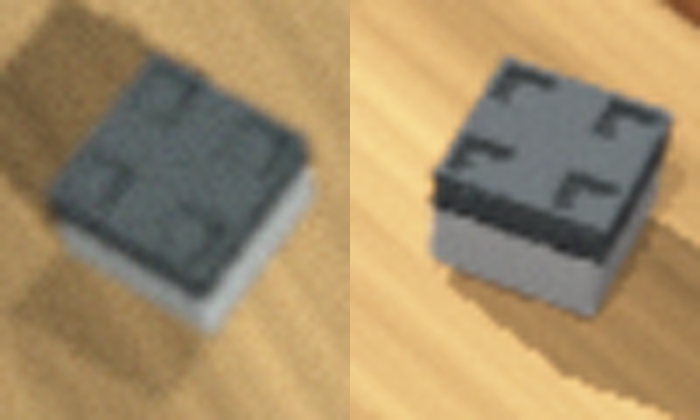

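The crop shows the grey lid with four recesses and the white body, standing on the board, so this is the target small tub. Next I turn the jaws along world x and go to a viewpoint over the steel tray.

>>> {"fn": "arm_command", "kwargs": {
  "targets": [
    [[0,-0.008,0,0,6.75,0],[0,-0.008,0,0,6.75,0],[0,-0.008,0,0,6.75,0],[0,-0.008,0,0,6.75,0],[0,-0.008,0,0,6.75,0],[0,-0.008,0,0,6.75,0],[0,-0.008,0,0,6.75,0],[0,-0.008,0,0,6.75,0],[0,-0.008,0,0,6.75,0],[0,-0.008,0,0,6.75,0],[0,-0.008,0,0,6.75,0]]
  ],
  "hand": 1
}}

```text
time: 1.07
ee_pos: [0.1689, 0.6016, 0.2807]
eef_rot: [0.707, -0.002, 0.002, -0.707]
ft_force: [0.2, 0.2, -0.2]
width: 0.0872
```

```bash
python3 - <<'E'
from h import *
s=readout.read_state(); print(s['time'],s['ee_pos'],s['joint_positions']); print(Ro.from_quat(s['eef_rot']).as_matrix().round(3))
E
```

```text
1.0667 [0.16890877 0.60158168 0.28072533] [-1.451676    0.30168889  0.10703911  1.32134923 -0.03179396  1.52077162
 -1.35251154]
[[ 1.    -0.     0.005]
 [-0.005 -0.001  1.   ]
 [-0.    -1.    -0.001]]
```

>>> {"fn": "arm_command", "kwargs": {
  "targets": [
    [[0.02,0,-0.03,0,0,0],[0.02,0,-0.03,0,0,0],[0.02,0,-0.03,0,0,0],[0.02,0,-0.03,0,0,0],[0.02,0,-0.03,0,0,0],[0.02,0,-0.03,0,0,0],[0.02,0,-0.03,0,0,0],[0.02,0,-0.03,0,0,0],[0.02,0,-0.03,0,0,0],[0.02,0,-0.03,0,0,0],[0.02,0,-0.03,0,0,0],[0.02,0,-0.03,0,0,0]]
  ]
}}

```text
time: 2.07
ee_pos: [0.4099, 0.2403, 0.2806]
eef_rot: [-0.707, -0.0, 0.0, 0.707]
ft_force: [0.5, -0.0, 0.8]
width: 0.0871
```

>>> {"fn": "arm_command", "kwargs": {
  "targets": [
    [[0.02,0,-0.03,0,0,0],[0.02,0,-0.03,0,0,0],[0.02,0,-0.03,0,0,0],[0,0,-0.03,0,0,0],[0,0,-0.01,0,0,0],[0,0,0,0,0,0],[0,0,0,0,0,0]]
  ]
}}

```text
time: 2.65
ee_pos: [0.4693, 0.1125, 0.2806]
eef_rot: [-0.707, -0.0, 0.0, 0.707]
ft_force: [0.2, 1.3, 1.2]
width: 0.0871
```

```bash
python3 - <<'E'
from h import *
s,c=snap('wrist','w1'); print(s['time'],s['ee_pos'],np.abs(s['joint_vel']).max()); print(Ro.from_quat(s['eef_rot']).as_matrix().round(3))
E
```

```text
2.65 [0.46926965 0.11246322 0.28063161] 0.028902852390437214
[[ 1.    -0.    -0.001]
 [ 0.001  0.001  1.   ]
 [-0.    -1.     0.001]]
```

View pics/w1.png

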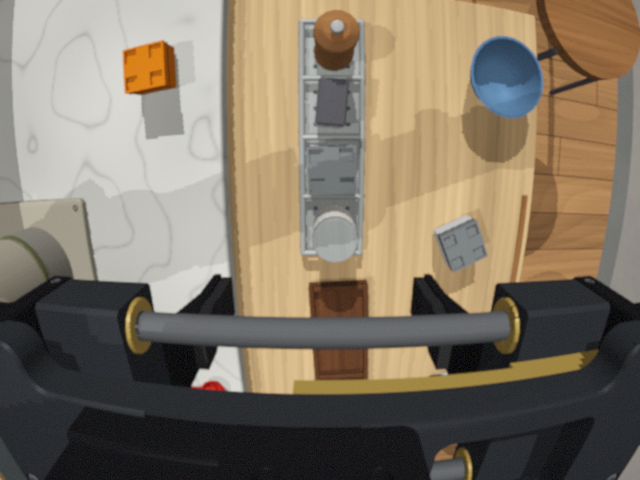

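The wrist view shows the whole steel tray, with jar (334,236), tub (333,167), tin (332,103) and mill knob (337,27). The small tub is at (460,243). I'll enlarge both areas.

```bash
python3 - <<'E'
import cv2
a=cv2.imread('pics/w1.png')
def cr(im,x,y,w,h,k,n): cv2.imwrite(f'pics/{n}.png',cv2.resize(im[y:y+h,x:x+w],None,fx=k,fy=k,interpolation=cv2.INTER_CUBIC))
cr(a,290,0,90,140,4,'d1'); cr(a,290,130,90,140,4,'d2'); cr(a,420,205,80,80,6,'d3')
E
```

```text
(no output)
```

View pics/d1.png

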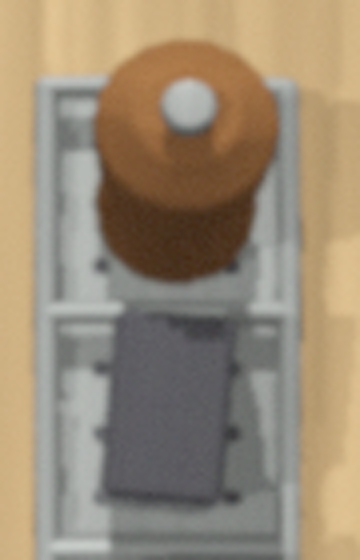

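View pics/d2.png

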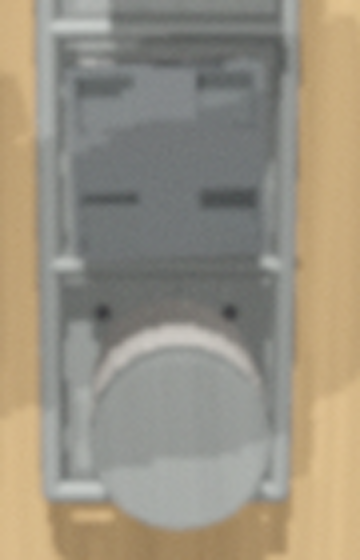

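View pics/d3.png

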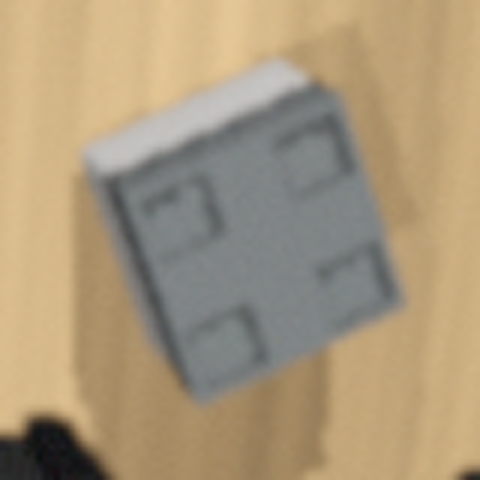

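```bash
python3 - <<'E'
from h import *
s,c=load('w1'); s1,c1=load('scene0'); s2,c2=load('side0')
def sc(p,k,o): return [(p[0]+.5)/k-.5+o[0],(p[1]+.5)/k-.5+o[1]]
def W(p,k,o,z): return plane(s,c,*sc(p,k,o),z)
d1=(4,(290,0));d2=(4,(290,130));d3=(6,(420,205))
Q={'jar':([(180,437)],d2,.051,(162,92),(417,365)),'tub':([(72,68),(268,70),(264,262),(75,262)],d2,.035,(252,210),(320,307)),
'tin':([(122,312),(237,318),(216,502),(102,494)],d1,.055,(341,302),(233,201)),'knob':([(189,105)],d1,.095,(433,378),(150,58)),
'small':([(112,180),(338,92),(402,302),(200,402)],d3,.001,None,None)}
for n,(ps,d,z,a,b) in Q.items():
    P=np.array([W(p,*d,z) for p in ps]); print(n,'wrist-plane',P.mean(0).round(4))
    if len(ps)>1:
        e=np.diff(np.vstack([P,P[:1]]),axis=0); print('  sides',np.linalg.norm(e,axis=1).round(4),'ang',np.degrees(np.arctan2(e[:,1],e[:,0])).round(1))
    m=proj(s,c,P.mean(0)); rw=ray(s,c,*m)
    if a is None:
        ra=ray(s1,c1,*sc((180,177),7,(240,265))); rb=ray(s2,c2,*sc((550-350,158),7,(350,175)))
    else: ra=ray(s1,c1,*sc(a,3.75,(300,220))); rb=ray(s2,c2,*sc(b,4,(200,120)))
    for nm,rs in [('w+scene',[rw,ra]),('w+side',[rw,rb]),('all',[rw,ra,rb])]:
        X,e=tri(rs); print('   ',nm,X.round(4),np.round(e,4))
print('steel rim corners',[W(p,*d,-.021).round(4)[:2] for p,d in [((38,78),d1),((298,80),d1),((44,495),d2),((288,493),d2)]])
E
```

```text
jar wrist-plane [0.4827 0.0664 0.051 ]
    w+scene [0.4836 0.0629 0.0424] [0.0011 0.0011]
    w+side [0.4838 0.0663 0.0525] [0.0012 0.0012]
    all [0.485  0.0663 0.0509] [0.0023 0.002  0.0008]
tub wrist-plane [0.4797 0.1451 0.035 ]
  sides [0.0575 0.0575 0.0566 0.058 ] ang [  -0.3  -90.3 -179.9   90.6]
    w+scene [0.4794 0.1447 0.0242] [0.0009 0.0009]
    w+side [0.4797 0.1449 0.0329] [0.0001 0.0001]
    all [0.4805 0.1463 0.0302] [0.0018 0.0015 0.0007]
tin wrist-plane [0.4787 0.2263 0.055 ]
  sides [0.0319 0.0528 0.0317 0.0521] ang [ -2.5 -96.2 176.2  83.9]
    w+scene [0.4794 0.2266 0.0463] [0.0006 0.0006]
    w+side [0.4796 0.2265 0.0483] [0.0008 0.0008]
    all [0.4799 0.2267 0.0477] [0.001  0.0004 0.0007]
knob wrist-plane [0.4827 0.3026 0.095 ]
    w+scene [0.4838 0.3018 0.0947] [0.0013 0.0013]
    w+side [0.4829 0.3024 0.0951] [0.0002 0.0002]
    all [0.4836 0.302  0.0949] [0.001  0.0016 0.0005]
small wrist-plane [0.6665 0.0421 0.001 ]
  sides [0.0586 0.0565 0.056  0.0612] ang [  21.3  -65.4 -154.1  116.9]
    w+scene [ 0.67    0.04   -0.0078] [0.0006 0.0006]
    w+side [ 0.6681  0.0407 -0.0045] [0.0007 0.0007]
    all [ 0.6693  0.0411 -0.0061] [0.0011 0.0008 0.0011]
steel rim corners [array([0.4374, 0.3474]), array([0.5234, 0.3476]), array([0.4377, 0.0243]), array([0.5235, 0.025 ])]
```

>>> {"fn": "arm_command", "kwargs": {
  "targets": [
    [[0.007,0.02,-0.023,0,0,0],[0.007,0.03,-0.023,0,0,0],[0,0.035,0,0,0,0],[0,0.035,0,0,0,0],[0,0.035,0,0,0,0],[0,0.035,0,0,0,0],[0,0.03,0,0,0,0],[0,0.025,0,0,0,0],[0,0.02,0,0,0,0],[0,0.01,0,0,0,0],[0,0.01,0,0,0,0],[0,0,0,0,0,0]]
  ]
}}

```text
time: 3.7
ee_pos: [0.4828, 0.0668, -0.0056]
eef_rot: [0.707, 0.0, -0.002, -0.707]
ft_force: [-0.3, -0.4, -0.3]
width: 0.087
```

>>> {"fn": "arm_command", "kwargs": {
  "targets": [
    [[0,0,0,0,0,0],[0,0,0,0,0,0],[0,0,0,0,0,0],[0,0,0,0,0,0],[0,0,0,0,0,0],[0,0,0,0,0,0]]
  ],
  "hand": 0,
  "grip_force": 25
}}

```text
time: 4.2
ee_pos: [0.484, 0.0663, -0.0039]
eef_rot: [-0.707, -0.001, 0.0, 0.707]
ft_force: [1.5, 0.2, -0.6]
width: 0.0553
```

>>> {"fn": "arm_command", "kwargs": {
  "targets": [
    [[0,-0.02,0,0,0,0],[0,-0.03,0,0,0,0],[0,-0.02,-0.01,0,0,0],[0.003,0,-0.025,0,0,0],[0.003,0,-0.035,0,0,0],[0.003,0,-0.037,0,0,0],[0.003,0,-0.037,0,0,0],[0.003,0,-0.037,0,0,0],[0.003,0,-0.037,0,0,0],[0.003,0,-0.037,0,0,0],[0.002,0,-0.035,0,0,0],[0,0,-0.03,0,0,0]]
  ]
}}

```text
time: 5.2
ee_pos: [0.5063, -0.2562, 0.0653]
eef_rot: [0.707, -0.0, -0.0, -0.707]
ft_force: [0.3, 0.3, -4.4]
width: 0.0554
```

>>> {"fn": "arm_command", "kwargs": {
  "targets": [
    [[0,0,-0.03,0,0,0],[0,0,-0.02,0,0,0],[0,0,-0.007,0,0,0],[0,0,0,0,0,0],[0,0,0,0,0,0]]
  ]
}}

```text
time: 5.62
ee_pos: [0.5067, -0.31, 0.0651]
eef_rot: [-0.707, 0.0, 0.001, 0.707]
ft_force: [-0.2, 0.4, -4.5]
width: 0.0552
```

```bash
python3 - <<'E'
from h import *
s,c=snap('wrist','w2'); print(s['time'],s['ee_pos'],s['width'],np.abs(s['joint_vel']).max()); print(Ro.from_quat(s['eef_rot']).as_matrix().round(3))
cv2.imwrite('pics/w2c.png',cv2.resize(c['pixels'][0:300,200:460],None,fx=2,fy=2,interpolation=cv2.INTER_CUBIC))
s,c=snap('side','s2');cv2.imwrite('pics/s2c.png',cv2.resize(c['pixels'][180:430,250:550],None,fx=2.4,fy=2.4,interpolation=cv2.INTER_CUBIC))
E
```

```text
5.6167 [ 0.50672697 -0.30999877  0.06505838] 0.055164879208086354 0.029218883913713294
[[ 1.    -0.001 -0.001]
 [ 0.001  0.001  1.   ]
 [-0.001 -1.     0.001]]
```

View pics/w2c.png

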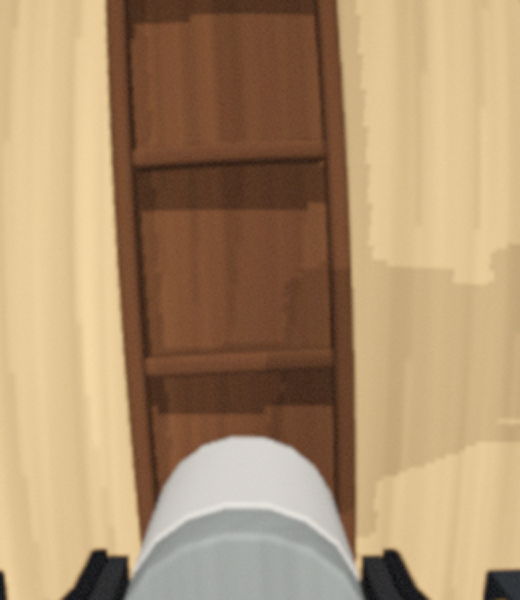

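View pics/s2c.png

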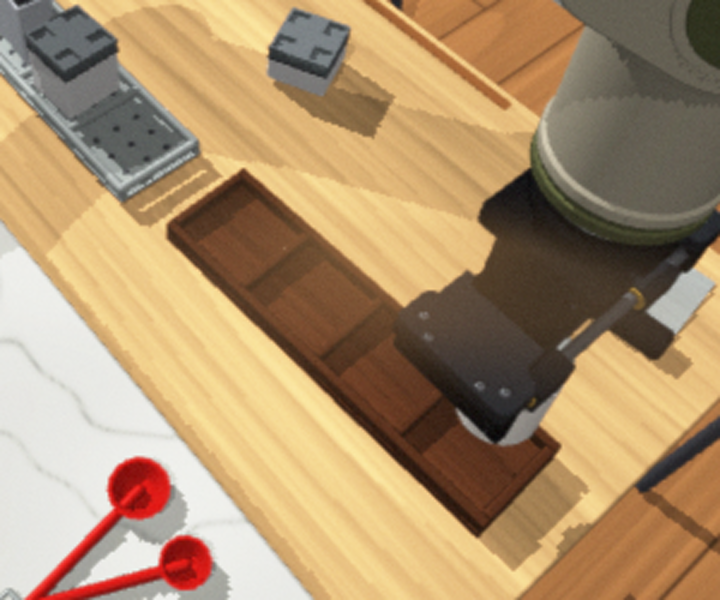

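```bash
python3 - <<'E'
from h import *
s,c=load('w2')
P=lambda p: plane(s,c,(p[0]+.5)/2-.5+200,(p[1]+.5)/2-.5,-.021)[:2].round(4)
for p in [(147,364),(332,355),(133,157),(325,151),(108,0),(122,250),(140,540),(335,0),(351,300),(355,540)]: print(p,P(p))
E
```

```text
(147, 364) [ 0.4682 -0.2694]
(332, 355) [ 0.5383 -0.2659]
(133, 157) [ 0.4638 -0.1904]
(325, 151) [ 0.535  -0.1885]
(108, 0) [ 0.4533 -0.1258]
(122, 250) [ 0.4594 -0.2258]
(140, 540) [ 0.463  -0.3406]
(335, 0) [ 0.5392 -0.127 ]
(351, 300) [ 0.5451 -0.2449]
(355, 540) [ 0.55   -0.3405]
```

>>> {"fn": "arm_command", "kwargs": {
  "targets": [
    [[-0.001,0.02,0,0,0,0],[0,0.02,0,0,0,0],[0,0.012,0,0,0,0],[0,0.008,0,0,0,0],[0,0.005,0,0,0,0],[0,0.003,0,0,0,0],[0,0,0,0,0,0],[0,0,0,0,0,0]]
  ]
}}

```text
time: 6.38
ee_pos: [0.5064, -0.3111, -0.0018]
eef_rot: [0.707, 0.001, -0.0, -0.707]
ft_force: [0.3, 0.4, -3.3]
width: 0.0549
```

>>> {"fn": "arm_command", "kwargs": {
  "targets": [
    [[0,0.002,0,0,0,0],[0,0,0,0,0,0],[0,0,0,0,0,0]]
  ]
}}

```text
time: 6.63
ee_pos: [0.5066, -0.3112, -0.0038]
eef_rot: [0.707, 0.001, 0.0, -0.707]
ft_force: [0.5, -1.3, -1.9]
width: 0.055
```

>>> {"fn": "arm_command", "kwargs": {
  "targets": [
    [[0,0,0,0,0,0],[0,0,0,0,0,0],[0,0,0,0,0,0],[0,0,0,0,0,0],[0,-0.02,0,0,0,0],[0,-0.03,0,0,0,0],[0,-0.035,0,0,0,0],[0,-0.01,0.025,0,0,0],[0,0,0.035,0,0,0],[0,0,0.04,0,0,0],[0,0,0.04,0,0,0],[-0.002,0,0.04,0,0,0]]
  ],
  "hand": 1
}}

```text
time: 7.63
ee_pos: [0.5037, -0.1292, 0.0908]
eef_rot: [-0.707, -0.001, 0.0, 0.707]
ft_force: [1.8, 0.4, 0.0]
width: 0.0872
```

>>> {"fn": "arm_command", "kwargs": {
  "targets": [
    [[-0.005,0,0.04,0,0,0],[-0.005,0,0.04,0,0,0],[-0.005,0,0.04,0,0,0],[-0.005,0,0.04,0,0,0],[-0.004,0,0.04,0,0,0],[0,0,0.035,0,0,0],[0,0,0.02,0,0,0],[0,0,0.015,0,0,0],[0,0,0,0,0,0],[0,0,0,0,0,0]]
  ]
}}

```text
time: 8.47
ee_pos: [0.4796, 0.1386, 0.0906]
eef_rot: [0.707, 0.0, -0.0, -0.707]
ft_force: [-0.1, -0.6, 1.1]
width: 0.0869
```

```bash
python3 - <<'E'
from h import *
s,c=snap('scene','a3');s2,c2=snap('side','s3')
cv2.imwrite('pics/s3c.png',np.hstack([cv2.resize(c['pixels'][110:270,200:360],None,fx=2.5,fy=2.5),cv2.resize(c2['pixels'][220:420,320:520],None,fx=2,fy=2,interpolation=cv2.INTER_CUBIC)]))
E
```

```text
(no output)
```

View pics/s3c.png

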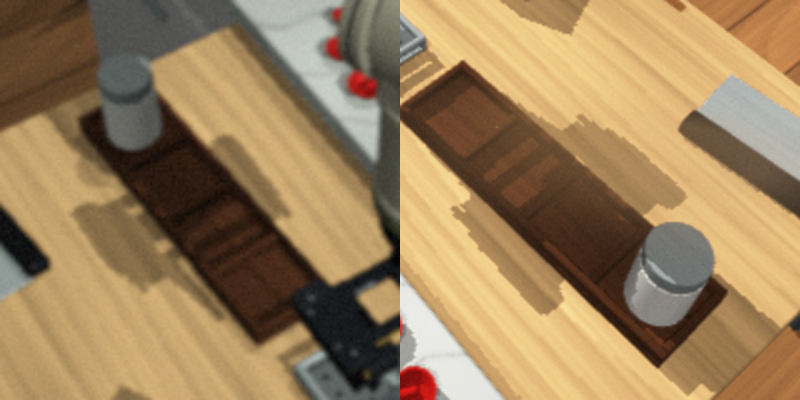

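>>> {"fn": "arm_command", "kwargs": {
  "targets": [
    [[0,0.02,0.007,0,0,0],[0,0.025,0,0,0,0],[0,0.025,0,0,0,0],[0,0.015,0,0,0,0],[0,0.01,0,0,0,0],[0,0.004,0,0,0,0],[0,0,0,0,0,0]]
  ]
}}

```text
time: 9.15
ee_pos: [0.4795, 0.1451, -0.0086]
eef_rot: [0.707, -0.0, -0.0, -0.707]
ft_force: [-0.0, -0.1, 0.4]
width: 0.087
```

>>> {"fn": "arm_command", "kwargs": {
  "targets": [
    [[0,0,0,0,0,0],[0,0,0,0,0,0],[0,0,0,0,0,0],[0,0,0,0,0,0],[0,0,0,0,0,0],[0,0,0,0,0,0]]
  ],
  "hand": 0,
  "grip_force": 25
}}

```text
time: 9.65
ee_pos: [0.4798, 0.1463, -0.008]
eef_rot: [-0.707, -0.001, 0.0, 0.707]
ft_force: [0.5, 0.0, 2.1]
width: 0.0578
```

The jar stands upright in the end bay, and the tub is gripped at 57.8 mm width.

>>> {"fn": "arm_command", "kwargs": {
  "targets": [
    [[0,-0.02,0,0,0,0],[0,-0.03,0,0,0,0],[0,-0.02,-0.01,0,0,0],[0.003,0,-0.025,0,0,0],[0.003,0,-0.035,0,0,0],[0.003,0,-0.037,0,0,0],[0.003,0,-0.037,0,0,0],[0.003,0,-0.037,0,0,0],[0.003,0,-0.037,0,0,0],[0.003,0,-0.037,0,0,0],[0.001,0,-0.035,0,0,0],[0,0,-0.03,0,0,0]]
  ]
}}

```text
time: 10.65
ee_pos: [0.5012, -0.1763, 0.0615]
eef_rot: [0.707, -0.0, -0.0, -0.707]
ft_force: [0.2, 0.3, -3.2]
width: 0.0578
```

>>> {"fn": "arm_command", "kwargs": {
  "targets": [
    [[0,0,-0.03,0,-1.3,0],[0,0,-0.02,0,-1.4,0],[0,0,-0.005,0,0,0],[0,0.02,0,0,0,0],[0,0.02,0,0,0,0],[0,0.012,0,0,0,0],[0,0.008,0,0,0,0],[0,0.003,0,0,0,0],[0,0.003,0,0,0,0],[0,0,0,0,0,0],[0,0,0,0,0,0]]
  ]
}}

```text
time: 11.57
ee_pos: [0.5031, -0.2289, -0.0038]
eef_rot: [0.707, 0.017, -0.017, -0.707]
ft_force: [0.2, -0.1, -2.6]
width: 0.0581
```

>>> {"fn": "arm_command", "kwargs": {
  "targets": [
    [[0,0.004,0,0,0,0],[0,0,0,0,0,0],[0,0,0,0,0,0]]
  ]
}}

```text
time: 11.82
ee_pos: [0.5033, -0.2291, -0.0079]
eef_rot: [0.707, 0.018, -0.017, -0.707]
ft_force: [2.3, -0.7, -0.5]
width: 0.0581
```

>>> {"fn": "arm_command", "kwargs": {
  "targets": [
    [[0,0,0,0,0,0],[0,0,0,0,0,0],[0,0,0,0,0,0],[0,0,0,0,0,0],[0,-0.02,0,0,0,0],[0,-0.03,0,0,0,0],[0,-0.035,0,0,0,0],[0,-0.015,0.025,0,1.3,0],[0,0,0.035,0,1.4,0],[0,0,0.04,0,0,0],[0,0,0.04,0,0,0],[-0.002,0,0.04,0,0,0]]
  ],
  "hand": 1
}}

```text
time: 12.82
ee_pos: [0.4982, -0.0472, 0.0919]
eef_rot: [-0.707, -0.0, -0.0, 0.707]
ft_force: [1.0, 0.2, -0.1]
width: 0.0868
```

>>> {"fn": "arm_command", "kwargs": {
  "targets": [
    [[-0.005,0,0.04,0,0,0],[-0.005,0,0.04,0,0,0],[-0.005,0,0.04,0,0,0],[-0.003,0,0.04,0,0,0],[-0.003,0,0.04,0,0,0],[0,0,0.035,0,0,0],[0,0,0.02,0,0,0],[0,0,0.01,0,0,0],[0,0,0,0,0,0],[0,0,0,0,0,0]]
  ]
}}

```text
time: 13.65
ee_pos: [0.4773, 0.2146, 0.0915]
eef_rot: [0.707, 0.0, -0.0, -0.707]
ft_force: [-0.5, 0.0, -0.7]
width: 0.087
```

>>> {"fn": "arm_command", "kwargs": {
  "targets": [
    [[0.002,0.01,0.012,0,2,0],[0,0.025,0,0,2,0],[0,0.025,0,0,0,0],[0,0.017,0,0,0,0],[0,0.01,0,0,0,0],[0,0.004,0,0,0,0],[0,0,0,0,0,0]]
  ]
}}

```text
time: 14.23
ee_pos: [0.4792, 0.2266, 0.0005]
eef_rot: [0.707, -0.025, 0.025, -0.706]
ft_force: [-0.2, 0.2, -0.4]
width: 0.0871
```

>>> {"fn": "arm_command", "kwargs": {
  "targets": [
    [[0,0,0,0,0,0],[0,0,0,0,0,0],[0,0,0,0,0,0],[0,0,0,0,0,0],[0,0,0,0,0,0],[0,0,0,0,0,0],[0,0,0,0,0,0]]
  ],
  "hand": 0,
  "grip_force": 25
}}

```text
time: 14.82
ee_pos: [0.4791, 0.2282, 0.0008]
eef_rot: [-0.707, 0.024, -0.024, 0.707]
ft_force: [0.5, -0.0, 0.3]
width: 0.0486
```

>>> {"fn": "arm_command", "kwargs": {
  "targets": [
    [[0,0,0,0,0,0],[0,0,0,0,0,0],[0,0,0,0,0,0],[0,0,0,0,0,0]]
  ]
}}

```text
time: 15.15
ee_pos: [0.4791, 0.2281, 0.0007]
eef_rot: [-0.707, 0.024, -0.024, 0.707]
ft_force: [-0.1, 0.5, 0.2]
width: 0.0356
```

>>> {"fn": "arm_command", "kwargs": {
  "targets": [
    [[0,-0.02,0,0,0,0],[0,-0.03,0,0,-2,0],[0,-0.02,0,0,-2,0],[0.003,0,-0.025,0,0,0],[0.003,0,-0.035,0,0,0],[0.003,0,-0.037,0,0,0],[0.003,0,-0.037,0,0,0],[0.003,0,-0.037,0,0,0],[0.002,0,-0.037,0,0,0],[0.002,0,-0.037,0,0,0],[0,0,-0.035,0,0,0],[0,0,-0.03,0,0,0]]
  ]
}}

```text
time: 16.15
ee_pos: [0.4978, -0.0845, 0.0706]
eef_rot: [0.707, -0.0, 0.0, -0.707]
ft_force: [0.6, 0.7, -1.7]
width: 0.0358
```

>>> {"fn": "arm_command", "kwargs": {
  "targets": [
    [[0,0,-0.035,0,-1.3,0],[0,0,-0.02,0,-1.4,0],[0,0,-0.012,0,0,0],[0,0.02,0,0,0,0],[0,0.02,0,0,0,0],[0,0.012,0,0,0,0],[0,0.008,0,0,0,0],[0,0.003,0,0,0,0],[0,0.003,0,0,0,0],[0,0,0,0,0,0],[0,0,0,0,0,0]]
  ]
}}

```text
time: 17.07
ee_pos: [0.4999, -0.1489, 0.0052]
eef_rot: [-0.707, -0.017, 0.017, 0.707]
ft_force: [-0.2, -0.4, -1.2]
width: 0.0357
```

>>> {"fn": "arm_command", "kwargs": {
  "targets": [
    [[0,0.0045,0,0,0,0],[0,0,0,0,0,0],[0,0,0,0,0,0]]
  ]
}}

```text
time: 17.32
ee_pos: [0.5004, -0.1489, 0.0006]
eef_rot: [0.707, 0.018, -0.017, -0.707]
ft_force: [1.9, 1.0, 1.2]
width: 0.0356
```

>>> {"fn": "arm_command", "kwargs": {
  "targets": [
    [[0,0,0,0,0,0],[0,0,0,0,0,0],[0,0,0,0,0,0],[0,0,0,0,0,0],[0,-0.02,0,0,0,0],[0,-0.03,0,0,0,0],[0,-0.035,0,0,0,0],[0,-0.035,0.015,0,1.3,0],[0,-0.02,0.03,0,1.4,0],[0,-0.01,0.035,0,0,0],[0,0,0.04,0,0,0],[-0.002,0,0.04,0,0,0]]
  ],
  "hand": 1
}}

```text
time: 18.32
ee_pos: [0.4962, 0.0126, 0.1512]
eef_rot: [-0.707, -0.001, -0.001, 0.708]
ft_force: [1.4, 0.3, -0.1]
width: 0.0871
```

>>> {"fn": "arm_command", "kwargs": {
  "targets": [
    [[-0.004,0,0.04,0,0,0],[-0.005,0,0.04,0,0,0],[-0.004,0,0.04,0,0,0],[0,0,0.04,0,0,0],[0,0,0.035,0,0,0],[0,0,0.03,0,0,0],[0,0,0.02,0,0,0],[0,0,0.01,0,0,0],[0,0,0,0,0,0],[0,0,0,0,0,0]]
  ]
}}

```text
time: 19.15
ee_pos: [0.4828, 0.2648, 0.1499]
eef_rot: [0.707, 0.0, -0.0, -0.707]
ft_force: [-0.4, 0.2, -0.2]
width: 0.0868
```

```bash
python3 - <<'E'
from h import *
s,c=snap('wrist','w4');s2,c2=snap('side','s4'); print(s['ee_pos'])
cv2.imwrite('pics/s4c.png',np.hstack([cv2.resize(c['pixels'][0:300,180:480],None,fx=4/3,fy=4/3),cv2.resize(c2['pixels'][220:420,320:520],None,fx=2,fy=2,interpolation=cv2.INTER_CUBIC)]))
E
```

```text
[0.48278517 0.26479925 0.14994134]
```

View pics/s4c.png

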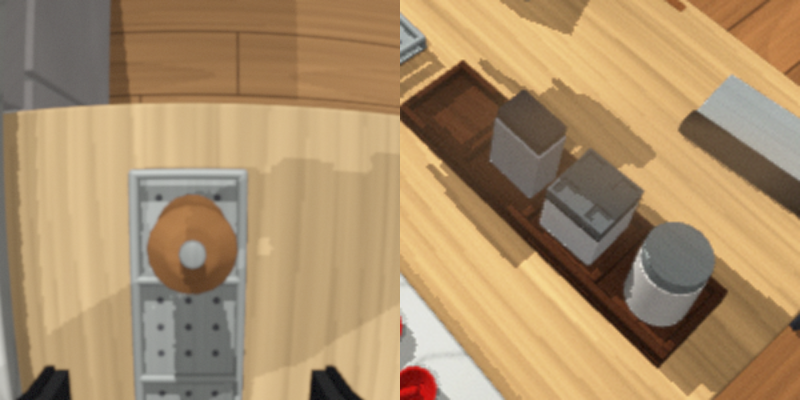

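Jar, tub and tin stand upright in their bays, and the mill knob is at wrist pixel (325,190). I'll check its position before gripping.

```bash
python3 - <<'E'
from h import *
s,c=load('w4'); s0,c0=load('w1')
print(plane(s,c,324.75,190,.095)); print(tri([ray(s,c,324.75,190),ray(s0,c0,337,26)]))
E
```

```text
[0.48323134 0.30347913 0.095     ]
(array([0.48308688, 0.30312547, 0.09261405]), [np.float64(0.00016107083595814562), np.float64(0.00016107083595830464)])
```

>>> {"fn": "arm_command", "kwargs": {
  "targets": [
    [[0,0,0.02,0,0,0],[0,0,0.018,0,0,0],[0,0.02,0,0,0,0],[0,0.03,0,0,0,0],[0,0.025,0,0,0,0],[0,0.02,0,0,0,0],[0,0.01,0,0,0,0],[0,0.004,0,0,0,0],[0,0,0,0,0,0]]
  ]
}}

```text
time: 20.0
ee_pos: [0.4825, 0.3039, 0.041]
eef_rot: [0.707, 0.0, -0.0, -0.707]
ft_force: [0.1, -0.0, 0.8]
width: 0.0872
```

>>> {"fn": "arm_command", "kwargs": {
  "targets": [
    [[0,0,0,0,0,0],[0,0,0,0,0,0],[0,0,0,0,0,0],[0,0,0,0,0,0],[0,0,0,0,0,0],[0,0,0,0,0,0],[0,0,0,0,0,0],[0,0,0,0,0,0]]
  ],
  "hand": 0,
  "grip_force": 25
}}

```text
time: 20.67
ee_pos: [0.4828, 0.3041, 0.0413]
eef_rot: [-0.707, -0.001, 0.0, 0.707]
ft_force: [0.5, -1.0, 0.9]
width: 0.0491
```

>>> {"fn": "arm_command", "kwargs": {
  "targets": [
    [[0,-0.02,0,0,0,0],[0,-0.03,0,0,0,0],[0,-0.02,-0.01,0,0,0],[0.002,0,-0.025,0,0,0],[0.002,0,-0.035,0,0,0],[0.002,0,-0.037,0,0,0],[0.002,0,-0.037,0,0,0],[0.002,0,-0.037,0,0,0],[0.001,0,-0.037,0,0,0],[0,0,-0.037,0,0,0],[0,0,-0.035,0,0,0],[0,0,-0.03,0,0,0]]
  ]
}}

```text
time: 21.67
ee_pos: [0.4931, -0.0186, 0.1109]
eef_rot: [-0.707, 0.0, 0.0, 0.707]
ft_force: [0.3, -0.5, -2.6]
width: 0.0487
```

>>> {"fn": "arm_command", "kwargs": {
  "targets": [
    [[0,0,-0.03,0,0,0],[0,0,-0.018,0,0,0],[0,0,-0.004,0,0,0],[0,0.02,0,0,0,0],[0,0.02,0,0,0,0],[0,0.012,0,0,0,0],[0,0.008,0,0,0,0],[0,0.003,0,0,0,0],[0,0.003,0,0,0,0],[0,0,0,0,0,0],[0,0,0,0,0,0]]
  ]
}}

```text
time: 22.58
ee_pos: [0.4944, -0.0678, 0.0456]
eef_rot: [-0.707, -0.001, 0.0, 0.707]
ft_force: [1.0, 0.1, -3.1]
width: 0.0491
```

>>> {"fn": "arm_command", "kwargs": {
  "targets": [
    [[0,0.0045,0,0,0,0],[0,0,0,0,0,0],[0,0,0,0,0,0]]
  ]
}}

```text
time: 22.83
ee_pos: [0.4948, -0.0679, 0.0411]
eef_rot: [-0.707, -0.001, -0.0, 0.707]
ft_force: [1.1, 0.2, -0.2]
width: 0.0489
```

>>> {"fn": "arm_command", "kwargs": {
  "targets": [
    [[0,0,0,0,0,0],[0,0,0,0,0,0],[0,0,0,0,0,0],[0,0,0,0,0,0],[0,-0.02,0,0,0,0],[0,-0.03,0,0,0,0],[0,-0.035,0,0,0,0],[0,-0.035,0,0,0,0],[0,-0.03,0,0,0,0],[0.03,0,0.005,0,0,0],[0.035,0,0.005,0,0,0],[0.035,0,0.005,0,0,0]]
  ],
  "hand": 1
}}

```text
time: 23.83
ee_pos: [0.5956, -0.0517, 0.1919]
eef_rot: [-0.706, -0.002, -0.0, 0.708]
ft_force: [-0.2, 0.8, 1.1]
width: 0.087
```

>>> {"fn": "arm_command", "kwargs": {
  "targets": [
    [[0.035,0,0.005,0,0,0],[0.03,0,0.005,0,0,0],[0.01,0,0.005,0,0,0],[0,0,0,0,0,0],[0,0,0,0,0,0],[0,0,0,0,0,0]]
  ]
}}

```text
time: 24.33
ee_pos: [0.668, -0.0386, 0.1907]
eef_rot: [0.707, -0.0, -0.0, -0.707]
ft_force: [-0.3, -0.3, 0.2]
width: 0.0872
```

```bash
python3 - <<'E'
from h import *
s,c=snap('wrist','w5');print(s['ee_pos'],Ro.from_quat(s['eef_rot']).as_matrix().round(3)[:,0])
s2,c2=snap('side','s5')
cv2.imwrite('pics/s5c.png',np.hstack([cv2.resize(c['pixels'][0:300,180:480],None,fx=4/3,fy=4/3),cv2.resize(c2['pixels'][180:380,300:500],None,fx=2,fy=2,interpolation=cv2.INTER_CUBIC)]))
E
```

```text
[ 0.66803174 -0.0386207   0.19074222] [ 1.  0. -0.]
```

View pics/s5c.png

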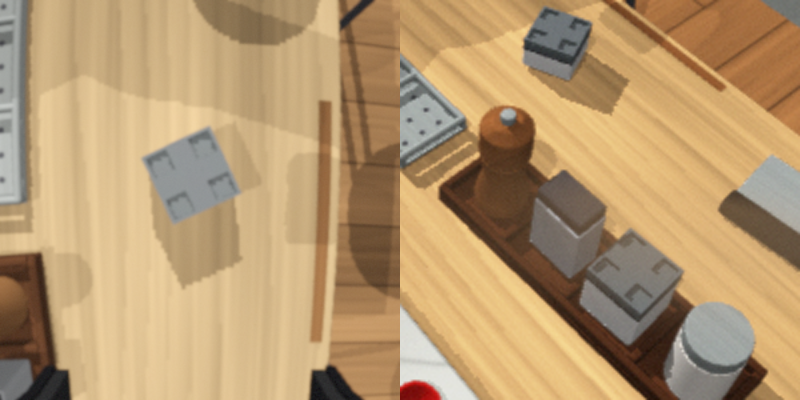

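All four stand upright in the wooden tray. The small tub is at about (324,131) in the wrist image, so I'll fit its lid contour.

```bash
python3 - <<'E'
from h import *
s,c=load('w5'); im=c['pixels']
hsv=cv2.cvtColor(im,cv2.COLOR_BGR2HSV); roi=np.zeros(im.shape[:2],np.uint8); roi[80:185,270:380]=1
m=((hsv[...,1]<60)&(roi>0)).astype(np.uint8); m=cv2.morphologyEx(m,cv2.MORPH_OPEN,np.ones((3,3)))
cs,_=cv2.findContours(m,cv2.RETR_EXTERNAL,cv2.CHAIN_APPROX_NONE); k=max(cs,key=cv2.contourArea)
G=np.array([plane(s,c,*p,.001)[:2] for p in k[:,0]])
r_=cv2.minAreaRect((G*1000).astype(np.float32)); print(r_, G.mean(0))
rc=cv2.minAreaRect(k)[0]; print('pix',rc)
s0,c0=load('w1'); print(tri([ray(s,c,*rc),ray(s0,c0,*proj(s0,c0,[.6665,.0421,.001]))]))
s1,c1=load('scene0'); s2,c2=load('side0')
ra=ray(s1,c1,(180.5)/7-.5+240,177.5/7-.5+265); rb=ray(s2,c2,200.5/7-.5+350,158.5/7-.5+175)
print(tri([ray(s,c,*rc),ra]),tri([ray(s,c,*rc),rb]))
cv2.imwrite('pics/m5.png',m*255)
E
```

```text
((667.6116943359375, 40.73009490966797), (58.63668441772461, 58.324798583984375), 25.28961944580078) [0.66758141 0.04087858]
pix (323.06390380859375, 131.13687133789062)
(array([ 0.6677458 ,  0.04087564, -0.00232138]), [np.float64(0.00024414041565608307), np.float64(0.00024414041565596045)])
(array([ 0.66862685,  0.04038827, -0.00894057]), [np.float64(0.0010718831021388749), np.float64(0.0010718831021387402)]) (array([ 0.66752318,  0.04078799, -0.0047257 ]), [np.float64(0.00011969650757526502), np.float64(0.00011969650757527768)])
```

>>> {"fn": "arm_command", "kwargs": {
  "targets": [
    [[0,0.01,0.02,0,0,0],[0,0.01,0.03,0,0,0],[0,0.01,0.029,0,0,0],[0,0.02,0,0,-6.3,0],[0,0.025,0,0,-6.3,0],[0,0.025,0,0,-6.3,0],[0,0.025,0,0,-6.3,0],[0,0.02,0,0,0,0],[0,0.01,0,0,0,0],[0,0,0,0,0,0],[0,0,0,0,0,0]]
  ]
}}

```text
time: 25.35
ee_pos: [0.6689, 0.0411, 0.0365]
eef_rot: [0.69, 0.154, -0.154, -0.69]
ft_force: [0.5, -0.2, 0.7]
width: 0.0871
```

```bash
python3 - <<'E'
from h import *
s,c=snap('wrist','w6');print(s['ee_pos'],np.degrees(np.arctan2(*Ro.from_quat(s['eef_rot']).as_matrix()[[1,0],0])))
R=Ro.from_quat(s['eef_rot']).as_matrix(); print(R.T@(np.array([.6676,.0408,-.034])-s['ee_pos']))
s2,c2=snap('side','s6')
cv2.imwrite('pics/s6c.png',np.hstack([cv2.resize(c['pixels'],None,fx=.625,fy=.625),cv2.resize(c2['pixels'][100:300,260:460],None,fx=1.5,fy=1.5,interpolation=cv2.INTER_CUBIC)]))
E
```

```text
[0.6688785  0.04112294 0.03652515] 25.207574775053832
[-0.00132841  0.07052449  0.00025999]
```

View pics/s6c.png

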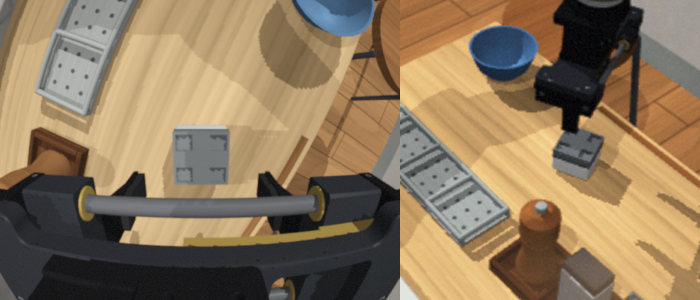

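>>> {"fn": "arm_command", "kwargs": {
  "targets": [
    [[-0.001,0.02,0,0,0,0],[0,0.02,0,0,0,0],[0,0.015,0,0,0,0],[0,0.01,0,0,0,0],[0,0.0055,0,0,0,0],[0,0,0,0,0,0],[0,0,0,0,0,0]]
  ]
}}

```text
time: 26.03
ee_pos: [0.6684, 0.0407, -0.0342]
eef_rot: [0.69, 0.155, -0.154, -0.69]
ft_force: [0.4, 0.0, -0.2]
width: 0.0867
```

>>> {"fn": "arm_command", "kwargs": {
  "targets": [
    [[0,0,0,0,0,0],[0,0,0,0,0,0],[0,0,0,0,0,0],[0,0,0,0,0,0],[0,0,0,0,0,0],[0,0,0,0,0,0],[0,0,0,0,0,0],[0,0,0,0,0,0]]
  ],
  "hand": 0,
  "grip_force": 20
}}

```text
time: 26.7
ee_pos: [0.6681, 0.0409, -0.0346]
eef_rot: [-0.69, -0.155, 0.155, 0.69]
ft_force: [-0.4, 0.2, 2.1]
width: 0.058
```

>>> {"fn": "arm_command", "kwargs": {
  "targets": [
    [[0,-0.02,0,0,0,0],[0,-0.03,0,0,0,0],[0,-0.035,0,0,0,0],[0,-0.035,0,0,5.6,0],[0,-0.025,0,0,5.6,0],[0,-0.015,0,0,5.6,0],[0,0,0,0,5.7,0],[-0.008,0,-0.016,0,0,0],[-0.015,0,-0.03,0,0,0],[-0.018,0,-0.034,0,0,0],[-0.018,0,-0.034,0,0,0],[-0.018,0,-0.034,0,0,0]]
  ]
}}

```text
time: 27.7
ee_pos: [0.5965, -0.1124, 0.1245]
eef_rot: [-0.707, -0.017, 0.018, 0.707]
ft_force: [0.6, 0.1, 0.0]
width: 0.0579
```

>>> {"fn": "arm_command", "kwargs": {
  "targets": [
    [[-0.018,0,-0.034,0,0,0],[-0.018,0,-0.034,0,0,0],[-0.018,0,-0.034,0,0,0],[-0.018,0,-0.034,0,0,0],[-0.018,0,-0.03,0,0,0],[-0.011,0,-0.018,0,0,0],[0,0,0,0,0,0],[0,0,0,0,0,0],[0,0,0,0,0,0]]
  ]
}}

```text
time: 28.45
ee_pos: [0.5062, -0.2986, 0.1247]
eef_rot: [-0.707, -0.017, 0.018, 0.707]
ft_force: [0.0, 0.6, -1.8]
width: 0.0577
```

```bash
python3 - <<'E'
from h import *
s,c=snap('wrist','w7');print(s['ee_pos'],np.degrees(np.arctan2(*Ro.from_quat(s['eef_rot']).as_matrix()[[1,0],0])),np.abs(s['joint_vel']).max(),s['width'])
cv2.imwrite('pics/w7c.png',cv2.resize(c['pixels'][0:320,160:480],None,fx=1.8,fy=1.8,interpolation=cv2.INTER_CUBIC))
E
```

```text
[ 0.50618785 -0.2985799   0.12465055] 2.820923932316126 0.019752140054320397 0.05767741971920376
```

View pics/w7c.png

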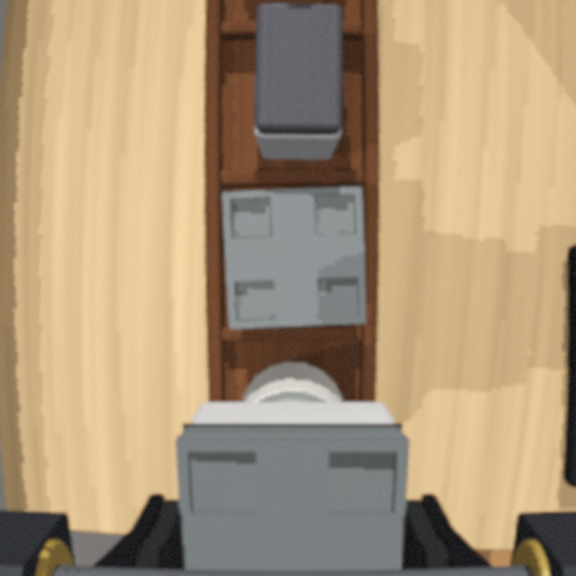

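```bash
python3 - <<'E'
from h import *
s,c=load('w7')
R=Ro.from_quat(s['eef_rot']).as_matrix()
px=lambda p:((p[0]+.5)/1.8-.5+160,(p[1]+.5)/1.8-.5)
T=np.array([plane(s,c,*px(p),.035) for p in [(222,192),(362,186),(367,325),(229,330)]])
e=np.diff(np.vstack([T,T[:1]]),axis=0)
print(T.mean(0),np.linalg.norm(e,axis=1),np.degrees(np.arctan2(e[:,1],e[:,0])))
rec=np.array([plane(s,c,*px(p),.035) for p in [(251,216),(335,213),(340,298),(254,300)]]); print('recess',rec.mean(0), np.linalg.norm(np.diff(rec,axis=0),axis=1))
S=np.array([plane(s,c,*px(p),s['ee_pos'][2]-.0104+.046) for p in [(180,439),(406,437)]])
print('held in tool',(R.T@(S-s['ee_pos']).T).T)
S=np.array([plane(s,c,*px(p),s['ee_pos'][2]-.0104+.046) for p in [(190,452),(257,454),(330,453),(397,452)]])
print('held recess back edges in tool (exp z +26, x +-9,26)',(R.T@(S-s['ee_pos']).T).T)
print('to tub in tool',R.T@(T.mean(0)-s['ee_pos']))
E
```

```text
[ 0.50266543 -0.22899006  0.035     ] [0.05840588 0.05927258 0.05887263 0.05890871] [   5.30612365  -84.49467356 -175.04820611   95.05368327]
recess [ 0.50263101 -0.22846948  0.035     ] [0.03502552 0.03611908 0.03634121]
held in tool [[-0.02914682 -0.03556299  0.0285628 ]
 [ 0.02703679 -0.03558315  0.02906786]]
held recess back edges in tool (exp z +26, x +-9,26) [[-0.02677198 -0.03556698  0.02517283]
 [-0.00998312 -0.03557359  0.02469012]
 [ 0.00813687 -0.03558001  0.02494627]
 [ 0.02493962 -0.03558598  0.02515837]]
to tub in tool [-6.04111219e-05  8.97147769e-02  6.95962025e-02]
```

>>> {"fn": "arm_command", "kwargs": {
  "targets": [
    [[0.0005,0,0.02,0,0,0],[0,0,0.03,0,0,0],[0,0,0.02,0,0,0],[0,0.02,0,0,-2.4,0],[0,0.025,0,0,0,0],[0,0.015,0,0,0,0],[0,0.01,0,0,0,0],[0,0,0,0,0,0],[0,0,0,0,0,0],[0,0,0,0,0,0]]
  ]
}}

```text
time: 29.33
ee_pos: [0.504, -0.2295, 0.056]
eef_rot: [0.707, 0.032, -0.032, -0.706]
ft_force: [-0.2, -0.3, -1.8]
width: 0.0574
```

```bash
python3 - <<'E'
from h import *
s=readout.read_state();print(s['ee_pos'],np.degrees(np.arctan2(*Ro.from_quat(s['eef_rot']).as_matrix()[[1,0],0])))
R=Ro.from_quat(s['eef_rot']).as_matrix(); print(R.T@(np.array([.5031,-.2283,.0414])-s['ee_pos']))
s2,c2=snap('side','s8'); s1,c1=snap('scene','a8')
cv2.imwrite('pics/s8c.png',np.hstack([cv2.resize(c1['pixels'][120:270,210:360],None,fx=8/3,fy=8/3),cv2.resize(c2['pixels'][230:390,330:490],None,fx=2.5,fy=2.5,interpolation=cv2.INTER_CUBIC)]))
E
```

```text
[ 0.50396794 -0.22950026  0.05602715] 5.186902882563209
[-0.00077172  0.01462582  0.00127956]
```

View pics/s8c.png

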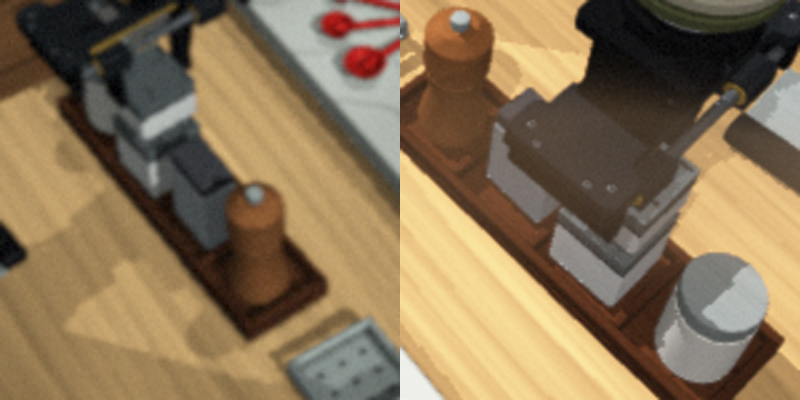

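>>> {"fn": "arm_command", "kwargs": {
  "targets": [
    [[-0.0007,0.003,0.001,0,0,0],[0,0.003,0,0,0,0],[0,0.003,0,0,0,0],[0,0.002,0,0,0,0],[0,0.001,0,0,0,0],[0,0.001,0,0,0,0],[0,0,0,0,0,0],[0,0,0,0,0,0]]
  ]
}}

```text
time: 30.1
ee_pos: [0.5025, -0.2285, 0.0421]
eef_rot: [-0.706, -0.032, 0.032, 0.706]
ft_force: [-0.5, 0.1, -1.0]
width: 0.0576
```

>>> {"fn": "arm_command", "kwargs": {
  "targets": [
    [[0,0.001,0,0,0,0],[0,0,0,0,0,0],[0,0,0,0,0,0]]
  ]
}}

```text
time: 30.35
ee_pos: [0.5026, -0.2286, 0.0412]
eef_rot: [0.706, 0.032, -0.032, -0.706]
ft_force: [0.4, 0.0, 0.4]
width: 0.0577
```

>>> {"fn": "arm_command", "kwargs": {
  "targets": [
    [[0,0,0,0,0,0],[0,0,0,0,0,0],[0,0,0,0,0,0],[0,0,0,0,0,0],[0,-0.01,0,0,0,0],[0,-0.02,0,0,0,0],[0,-0.035,0,0,0,0],[0,-0.035,0,0,0,0],[0,-0.03,-0.02,0,0,0],[0,-0.02,-0.03,0,0,0],[0,0,-0.025,0,0,0],[0,0,0,0,0,0]]
  ],
  "hand": 1
}}

```text
time: 31.35
ee_pos: [0.5086, -0.3087, 0.1936]
eef_rot: [0.708, 0.031, -0.029, -0.705]
ft_force: [-0.3, -0.1, -0.6]
width: 0.087
```

>>> {"fn": "arm_command", "kwargs": {
  "targets": [
    [[0,0,0,0,0,0],[0,0,0,0,0,0],[0,0,0,0,0,0]]
  ]
}}

```text
time: 31.6
ee_pos: [0.5094, -0.302, 0.191]
eef_rot: [-0.706, -0.032, 0.032, 0.707]
ft_force: [0.0, -0.6, -0.4]
width: 0.0873
```

```bash
python3 - <<'E'
from h import *
s,c=snap('wrist','w9'); s2,c2=snap('side','s9'); s1,c1=snap('scene','a9'); print(s['ee_pos'],s['time'])
cv2.imwrite('pics/w9c.png',cv2.resize(c['pixels'][0:300,160:480],None,fx=1.8,fy=1.8,interpolation=cv2.INTER_CUBIC))
cv2.imwrite('pics/s9c.png',np.hstack([cv2.resize(c1['pixels'][120:270,210:360],None,fx=8/3,fy=8/3),cv2.resize(c2['pixels'][230:390,330:490],None,fx=2.5,fy=2.5,interpolation=cv2.INTER_CUBIC)]))
E
```

```text
[ 0.50936149 -0.30203332  0.19095747] 31.6
```

View pics/w9c.png

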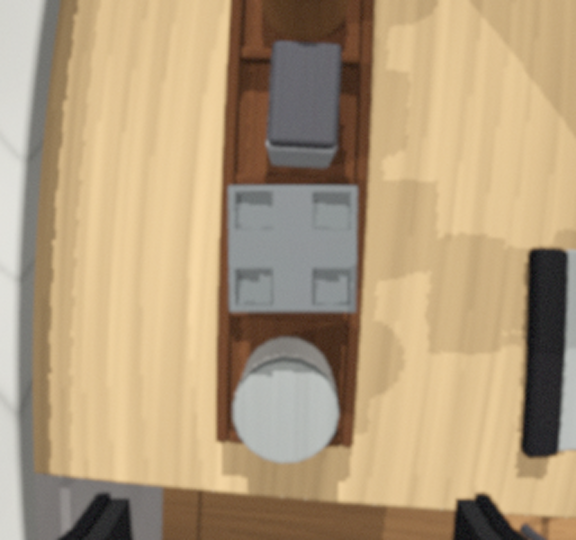

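View pics/s9c.png

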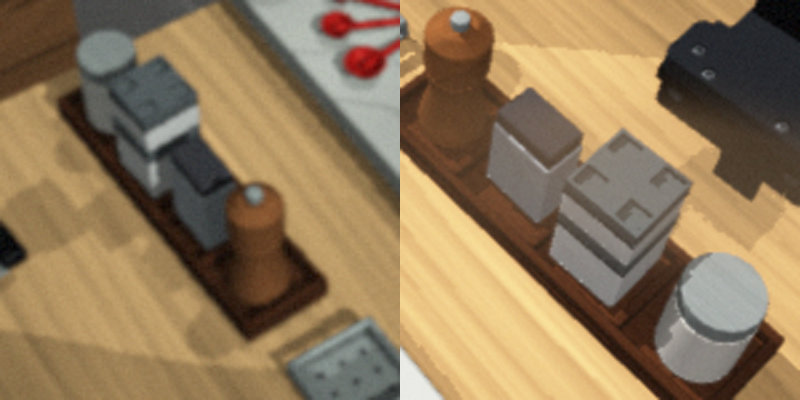

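The stack is aligned in both views and all the bays are filled. A final numeric check of the stack and the other objects follows.

```bash
python3 - <<'E'
from h import *
s,c=load('w9'); s2,c2=load('s9'); s1,c1=load('a9')
px=lambda p:((p[0]+.5)/1.8-.5+160,(p[1]+.5)/1.8-.5)
sx=lambda p:((p[0]-400+.5)/2.5-.5+330,(p[1]+.5)/2.5-.5+230)
for z in (.077,.081):
    T=np.array([plane(s,c,*px(p),z) for p in [(228,185),(358,185),(357,313),(229,313)]])
    e=np.diff(np.vstack([T,T[:1]]),axis=0); print(z,T.mean(0),np.linalg.norm(e,axis=1).round(4),np.degrees(np.arctan2(e[:,1],e[:,0])).round(1))
for p,q in [((228,185),(565,193)),((358,185),(625,130)),((357,313),(691,184)),((229,313),(641,242))]:
    X,e=tri([ray(s,c,*px(p)),ray(s2,c2,*sx(q))]); print(X.round(4),np.round(e,4))
C=np.array([.4998,-.189]); a=np.radians(2.7); Rt=np.array([[np.cos(a),np.sin(a)],[-np.sin(a),np.cos(a)]])
for n,p,z in [('jar',(286,413),.051),('tin',(306,90),.055)]:
    X=plane(s,c,*px(p),z); print(n,X,Rt@(X[:2]-C))
m=proj(s2,c2,[.4948,-.0679,.095]); print('mill knob expected side',m,'seen',sx((461,20)))
b=[]
for cc in (load('scene0')[1],c1):
    h=cv2.cvtColor(cc['pixels'],cv2.COLOR_BGR2HSV); mk=((h[...,0]>100)&(h[...,0]<125)&(h[...,1]>120)); mk[:300]=0; v,u=np.nonzero(mk); b.append((u.mean(),v.mean()))
print('bowl px before/after',b)
cv2.imwrite('pics/a9s.png',c1['pixels'])
E
```

```text
0.077 [ 0.50179849 -0.22900117  0.077     ] [0.0588 0.0592 0.059  0.0592] [   5.2  -84.7 -174.8   95.1]
0.081 [ 0.50179195 -0.22896199  0.081     ] [0.058  0.0584 0.0582 0.0584] [   5.2  -84.7 -174.8   95.1]
[ 0.4695 -0.2034  0.0646] [0.0023 0.0023]
[ 0.5292 -0.1981  0.0753] [0.0015 0.0015]
[ 0.5336 -0.2553  0.0755] [0.0007 0.0007]
[ 0.4759 -0.2625  0.0771] [0.0016 0.0016]
jar [ 0.50587922 -0.31308436  0.051     ] [ 0.0002273  -0.12423299]
tin [ 0.50089022 -0.14962385  0.055     ] [0.00294388 0.03928108]
mill knob expected side (np.float64(353.05209206292193), np.float64(236.2875670274747)) seen (354.1, 237.7)
bowl px before/after [(np.float64(303.54745889387146), np.float64(395.5396113602392)), (np.float64(303.5378590078329), np.float64(395.5994032077583))]
```

View pics/a9s.png

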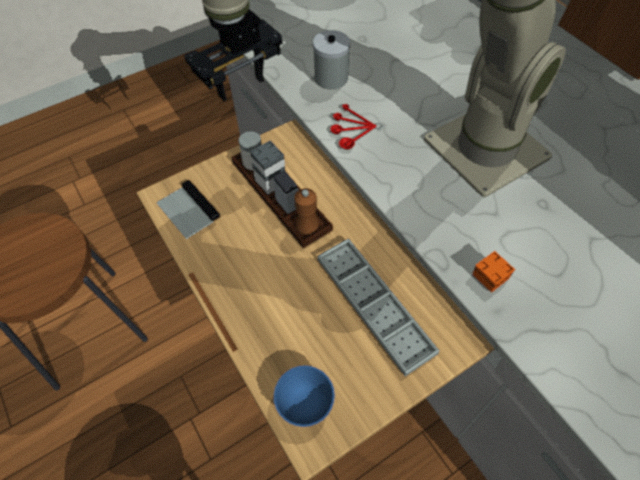

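```bash
python3 - <<'E'
from h import *
print(r.close_job())
E
```

```text
the job is handed in; nothing more can be done
None
```

I handed the job in at about 32 s of the 120 s allowed. The jar, larger tub, tin and mill are in the wooden tray's four bays in their original order, and the small tub is stacked on the larger one.

**What the last checks showed**
- **Upright and in place:** all four stand upright by eye in the final scene and side views. The jar is at (0, -124) mm and the tin at (3, 39) mm in the tray frame. The mill's knob is within about 2 pixels of where I expected it in the side view.
- **Stack:** the small tub is about 1 mm from the larger tub's centre, both turned 5.2°. It went down into the recesses with almost no contact force. Its lid measured about 76 mm up, against 77 mm expected.
- **Left alone:** the bowl moved less than 0.1 pixel in the scene view. The scraper and the orange look-alike look unmoved by eye.

**What disagreed**
- **Tilt:** I judged uprightness only by eye and did not measure the tilt angle.
- **One stack corner:** in the height check this corner came out 12 mm low. I put it down to a poor pixel pick, because the other three agreed.
- **Low heights:** most heights measured with the scene or side camera came out 2 to 10 mm below the given ones. I took release heights from the arm's own pose at each grasp instead.

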